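# Load a vial in the photometer and hold its shutter open at the mark

## Task

Stand the small vial in the well of the photometer's open sample drawer and push the drawer fully shut. Only then pull the spring-return shutter slide on the instrument's right side out until its pointer is level with the line on the index clip, and finish while still holding it there: the reading is taken with the shutter held, and it springs shut if let go. Leave the other things on the bench where they are, and never open the shutter while the drawer is open, as stray light harms the detector.

Things in the scene. Friction and masses are not known exactly. Their poses are not given: they have to be found in the camera images.
- photometer: Low white box instrument, fixed: 140 deep (x), 170 wide (y), 88 mm high; a flat black cap on top rises to 99 mm. Origin on the bench; its front (drawer) faces its own -x at x = -85 mm, its right side its own -y at y = -85; z up. Sites' axes are parallel to these. A fixed guide bracket reaches 130 mm out from the right side (x -70 to -20), upper face 58 mm up, its end stop 67 mm.
- drawer (a joint): Sample drawer in the photometer's front, m: 0 fully shut, 0.078 fully out towards the photometer's -x; it starts nearly fully out. Plain friction of about 1.2 N, stays where it is left.
- well (a point): Centre of the floor of the round well in the drawer's aluminium carrier, 14 mm above the bench; moves with the drawer. Well 18.5 mm wide, 22 mm deep, 2 mm chamfer; carrier top 36 mm above the bench. The front panel (70 mm high) is 35 mm before the well's centre; drawer fully out, the instrument's front is 43 mm behind it. The opening is 70 mm high: only a vial down in the well passes.
- drawer_front (a point): Middle of the front edge of the finger lip on the drawer's front panel, 62.5 mm above the bench; moves with the drawer. The lip is 56 mm wide (y), 7 mm thick, 9 mm out from the panel (80 mm wide, 12 to 70 mm above the bench). Push lip or panel along the photometer's +x to shut the drawer.
- shutter (a joint): Opening of the shutter slide on the photometer's right side, m: 0 shut, grows as the slide is pulled out along the photometer's -y, end stop at 0.060. A spring draws it shut with about 2.4 N when shut, growing by 1.6 N for each 10 mm, 10 N near 48 mm.
- shutter_grip: Upright black grip on the shutter slide, 26 mm (x) by 12 mm (y) by 42 mm high; origin at the middle of its underside, 68.5 mm above the bench (top 110 mm, higher than the instrument). It stands on the slide's foot, 44 mm (x) by 20 mm (y). With the shutter shut its middle is 42 mm from the instrument's right side.
- pointer (a point): Tip of the small steel pointer on the front edge of the shutter slide's foot, in line (x direction) with the middle of the grip; moves with the slide.
- index_line (a point): Middle of the dark line across the top of the small steel index clip (7 x 14 x 16 mm) on the front edge of the guide bracket; the clip is fixed, but set elsewhere each time (20 to 45 mm of shutter opening). The shutter is at the mark when pointer and line have the same y in the photometer's frame.
- vial: The sample: small white round vial with a cap, 15 mm in diameter, 48 mm high, about 20 g, standing on the bench left of the instrument; the only vial there. Origin at the middle of its underside, z up to the cap.
- amber_bottle: Bystander: amber bottle, 38 mm in diameter, 82 mm high, standing left of the instrument; origin at the middle of its underside.
- dropper_bottle: Bystander: slim bottle with a pointed tip, 25 mm in diameter, 78 mm high, standing left of the instrument; origin at the middle of its underside.
- timer: Bystander: flat white timer, 64 x 64 x 19 mm, lying right of the drawer nearer the robot; origin at the middle of its underside.
- petri_dish: Bystander: closed clear dish, 91 mm wide, 14 mm high, lying far left; origin at the middle of its underside.

How it is judged (in metres and radians):
On the way, in this order (a step that is already met when the one before it is completed fails the run):
1. the vial stands down in the drawer's well, let go (horizontal distance between vial and well below 0.005 m and z of vial in the frame of well below 0.004 m and angle between vial's own z axis and vertical below 0.2 rad and contact force between the fingers and vial below 0.3 N), for 0.2 s.
2. the drawer is fully shut (value of joint drawer below 0.003 m), for 0.2 s.
3. the shutter is held with its pointer at the line (y of pointer in the frame of index_line between -0.004 and 0.004 m), for 0.5 s.
At the end, for the whole second after the job is handed in: The fingers hold the shutter grip with the pointer within 4 mm of the index line, for the whole last second; the drawer is shut to within 4 mm, with the vial upright and down in its well (all of step 3 and contact force between the fingers and shutter_grip above 1 N and value of joint drawer below 0.004 m and horizontal distance between vial and well below 0.005 m and z of vial in the frame of well below 0.004 m and angle between vial's own z axis and vertical below 0.2 rad); the arm keeps its last pose, push and grip.
It fails at once if the shutter is opened (more than 5 mm) while the drawer is open (more than 5 mm) (value of joint each of shutter, drawer above 0.005 m).
It fails at once if a bystander is shifted by more than 25 mm or knocked over (distance of any of amber_bottle, dropper_bottle, timer, petri_dish from where it was at the start of the episode above 0.025 m or angle between any of amber_bottle, dropper_bottle's own z axis and vertical above 0.6 rad).
It also fails if it takes over 58 s, if anything falls off the work surface, if the arm or the gripper's body presses on something with over 40 N, if the wrist force passes 120 N, or if a joint passes its speed limit or range.

## Robot

A 6-joint arm with a two-finger parallel gripper is mounted at the origin on a cart in front of the work surface, level with it; the furniture and walls round the work are solid. World frame = base frame: x ahead of the robot, y to its left, z up, the work surface at z = 0. Lengths are in mm, angles in rad, forces in N, time in s.
With the tool pointing down it reaches from about 350 to 925 mm from the base axis. Payload 6.4 kg.
Tool frame: the origin (TCP) lies midway between the tips of the shut fingers; the grasp point (between the pads) lies 19 mm behind it (manip.grip_depth is the distance from the TCP to the grasp point, in mm); z points along the fingers, y is the line along which they close (so a half turn about z gives the same grasp; the last joint's range is limited). The gripper opens to 85 mm and grips with 20 to 120 N. Pads are 22 mm wide; open, the fingers measure 114 mm over their backs; the gripper's body (76 mm by 85 mm) begins 54 mm behind the grasp point. The pads swing forward as they close: fully open they stand 13 mm farther back than shut.
Start: joints at [1.046, 0.245, 1.558, -0, 1.339, -0.174], TCP at [223.37, 610.426, 210.49] pointing down, gripper open.
Joint ranges: [-3.13, 3.13], [-1.02, 2.26], [0.13, 2.54], [-0.95, 4.09], [0.21, 2.88], [-2.74, 2.74]. Speed limits (rad/s): [2.57, 2.57, 3.14, 3.14, 3.14, 3.14].

## Interface

Orientations are given as a unit quaternion [x, y, z, w].
In Python, from cell import status, optics, workorder, manip gives the robot as it stands. The module is installed in compiled form; this text tells all that it offers.
- The arm moves only by the tool jog_arm, never from a script. Its argument "rows" is a list of rows, each a list of 3 entries, a list of its own where there are three numbers: the shift along the tool's x, y, z in cm, then the turn, a rotation vector about the tool's x, y, z in degrees, then the finger opening in cm, from 0 to 8.54. A call has exactly 5 rows; each row is the pose to reach, as a shift and turn from the pose commanded when the call began, along the tool's axes at that moment; what a row does not reach only later rows make up. A row lasts 1/10 s, in which the tool goes at most 50 mm and 8.59 degrees, less where a joint would pass 70% of its speed; a pose out of reach is approached as far as the arm can. A call with a gripper value outside its range is refused whole. The fingers move at their own pace and stop on an object; "newtons" is the grip in N (left out, the last holds). Time passes only in rows, so rows that repeat a pose let the fingers close, or fill a call up. It gives the time, the measured TCP pose, the force, the opening and the grip force at its end, in the units of the state.
- status.read_state(): the state, without advancing time (a new reading comes with each control period).
- optics.camera(name): name is "side" or "top"; returns the picture (480x640x3 uint8, red, green, blue); there is no depth.
- optics.camera_info(name): a dict with "fx", "fy", "cx", "cy" (pixels), "dist" ([k1, k2, p1, p2, k3] as OpenCV has them; the pictures are not rectified), "extrinsics" (4x4, takes a point from world to camera coordinates). Camera axes: x right, y down, z forward; pixel columns grow to the right and rows downward; lengths in mm; the calibration is good to about 2 mm. A picture is of the moment at which its call begins. camera_info takes no time and is no camera call.
- workorder.job_done(): hands the job in; it is judged then, once.
The state is a dict: "time_s": time; "joints": joint angles; "qd": joint speeds; "joint_efforts": joint torques, N m; "eef_pos": TCP position; "tool_rot": TCP orientation; "contact_force": force on the tool from outside, world axes, zero at the start; "torque": the same for the moment, N m; "width": finger opening in mm; "grip_force": force on a finger pad.
Only numpy, scipy, OpenCV 4.12 (cv2) and the standard library are available. Lean on these libraries where they do the work, as an engineer would, in place of code of your own. Each camera call takes 0.05 s, during which the arm holds its last target. There are 200 camera calls.

## Working session

There is one attempt and no reset: what is moved stays moved. The work goes in short steps, Python scripts to look and compute and a tool call to move; the robot and the scene stay as the last step left them, time stands still between calls to the robot, and variables do not carry over. Pictures are saved under pics/ and viewed, at most 10 in all, crops included, and the job is handed in when it is done.

Besides the shell and the picture viewer there is one more tool, called after "Emit:" as name(argument=value, ...) on one line, values as JSON. jog_arm: Moves the arm, as the interface text tells. Its arguments: {"type":"object","properties":{"rows":{"type":"array"},"newtons":{"type":"number"}},"required":["rows"]}

```bash
mkdir -p pics; ls
cat > h.py <<'E'
import numpy as np, cv2
from cell import status, optics, workorder, manip
def snap(n,f):
    im=optics.camera(n); cv2.imwrite('pics/'+f,im[:,:,::-1]); return im
def ray(n,uv):
    i=optics.camera_info(n); K=np.array([[i['fx'],0,i['cx']],[0,i['fy'],i['cy']],[0,0,1.]])
    p=cv2.undistortPoints(np.array(uv,float).reshape(-1,1,2),K,np.array(i['dist'],float)).reshape(-1,2)
    E=np.array(i['extrinsics']); R,t=E[:3,:3],E[:3,3]
    d=np.c_[p,np.ones(len(p))]@R; return -R.T@t,d/np.linalg.norm(d,axis=1)[:,None]
def onz(n,uv,z):
    o,d=ray(n,uv); return o+d*((z-o[2])/d[:,2])[:,None]
def tri(uva,uvb,a='top',b='side'):
    o1,d1=ray(a,uva);o2,d2=ray(b,uvb);out=[]
    for x,y in zip(d1,d2):
        s=np.linalg.lstsq(np.c_[x,-y],o2-o1,rcond=None)[0]
        p,q=o1+s[0]*x,o2+s[1]*y; out.append(np.r_[(p+q)/2,np.linalg.norm(p-q)])
    return np.array(out)
def proj(n,P):
    i=optics.camera_info(n); K=np.array([[i['fx'],0,i['cx']],[0,i['fy'],i['cy']],[0,0,1.]])
    E=np.array(i['extrinsics']); return cv2.projectPoints(np.array(P,float).reshape(-1,3),cv2.Rodrigues(E[:3,:3])[0],E[:3,3],K,np.array(i['dist'],float))[0].reshape(-1,2)
E
python3 - <<'E'
from h import *
np.set_printoptions(precision=3,suppress=True)
for n in('top','side'):
    snap(n,n+'0.png'); i=optics.camera_info(n);E=np.array(i['extrinsics']);print(n,i['fx'],i['dist'],-E[:3,:3].T@E[:3,3],E[:3,:3])
s=status.read_state();print(s,manip.grip_depth)
E
```

```text
pics
top 505.0761959925333 [-0.08  0.    0.    0.    0.  ] [ 272.058  -51.135 1438.426] [[ 0.024 -1.    -0.014]
 [-0.984 -0.021 -0.175]
 [ 0.174  0.017 -0.985]]
side 594.2162153893838 [0.031 0.    0.    0.    0.   ] [  222.083 -1300.593   684.484] [[ 0.972 -0.233 -0.005]
 [-0.105 -0.417 -0.903]
 [ 0.209  0.879 -0.43 ]]
{'time_s': 0.1, 'joints': array([ 1.046,  0.246,  1.559,  0.   ,  1.339, -0.174]), 'qd': array([-0.001, -0.001, -0.002, -0.002, -0.001,  0.002]), 'joint_efforts': array([ -0.001, -43.067, -32.713,  -0.   ,   0.003,   0.   ]), 'eef_pos': array([223.071, 609.932, 209.454]), 'tool_rot': array([ 0.175,  0.985, -0.001, -0.   ]), 'contact_force': array([-0.015,  0.06 , -0.826]), 'torque': array([-0.048, -0.02 ,  0.003]), 'grip_force': 0.0, 'width': 85.53340948322584} 18.700000000000003
```

View pics/top0.png

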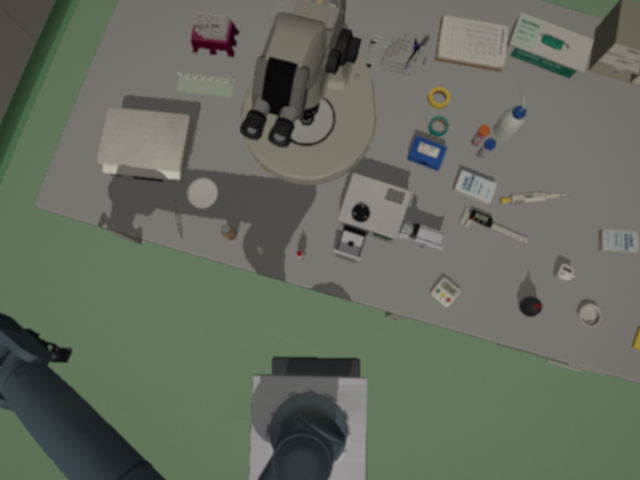

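View pics/side0.png

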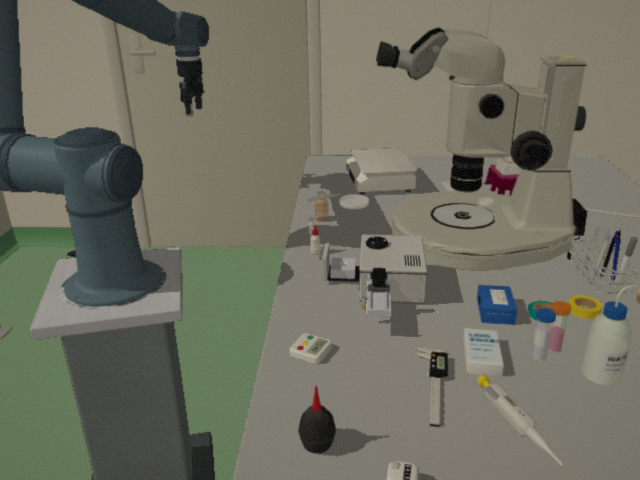

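Top: photometer around (375,205), drawer at (350,243), shutter slide at (420,234), clip somewhere near it; dropper near (300,254), amber bottle (229,232), dish (203,193), timer (445,291). The vial isn't clear yet, so I'm enlarging.

Run:
```python
import cv2,numpy as np
t=cv2.imread('pics/top0.png');s=cv2.imread('pics/side0.png')
cv2.imwrite('pics/tc.png',cv2.resize(cv2.convertScaleAbs(t[165:275,290:450],alpha=1.3),None,fx=5,fy=5,interpolation=cv2.INTER_CUBIC))
cv2.imwrite('pics/sc.png',cv2.resize(s[190:325,290:445],None,fx=5,fy=4.4,interpolation=cv2.INTER_CUBIC) if 0 else cv2.resize(s[190:325,290:445],None,fx=4.4,fy=4.4,interpolation=cv2.INTER_CUBIC))
```

```text
(no output)
```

View pics/tc.png

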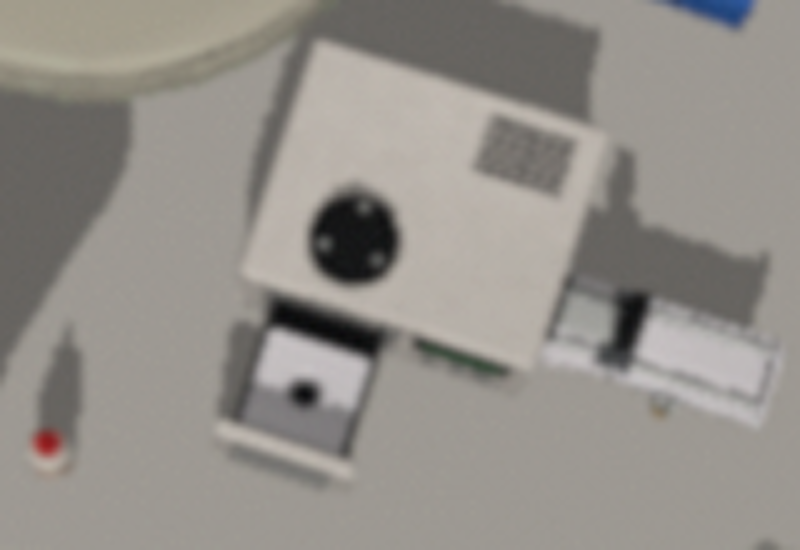

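View pics/sc.png

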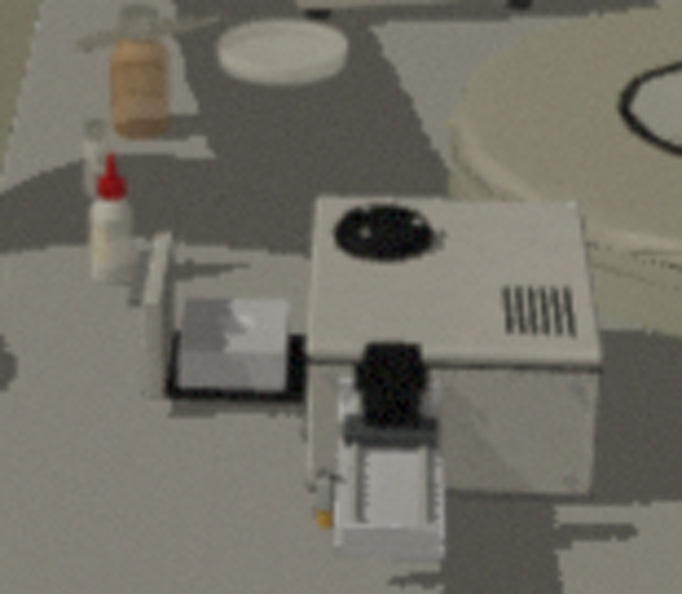

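Top crop: box top corners (318,42), (605,135), (530,370), (245,270); well (303,392); lip ends (218,430), (352,472); grip around (625,330); index clip (658,405). Side crop: the vial is at (95,155), behind the dropper; box top corners (316,200), (578,200), (600,360), (308,358); clip at (323,490).

Run:
```python
from h import *
np.set_printoptions(precision=1,suppress=True)
T=lambda p:(np.array(p,float)+.5)/5-.5+[290,165]
S=lambda p:(np.array(p,float)+.5)/4.4-.5+[290,190]
tc=T([[318,42],[605,135],[530,370],[245,270]]); sc=S([[316,200],[578,200],[600,360],[308,358]])
sc=sc[[1,2,3,0]]
P=tri(tc,sc);print('corners',P)
Q=onz('top',tc,88);print(Q)
e=[Q[i]-Q[j] for i,j in((0,3),(1,2),(0,1),(3,2))]
print([np.linalg.norm(v) for v in e],[np.degrees(np.arctan2(v[1],v[0])) for v in e])
print('well top',onz('top',T([[303,392]]),36))
print('lip',onz('top',T([[218,430],[352,472]]),66))
print('clip',tri(T([[658,400]]),S([[325,480]])),onz('top',T([[658,400]]),60))
print('grip top side',onz('side',S([[393,345]]),110))
for z in(0,48):
  print('vial ray',onz('side',S([[95,190],[95,125]]),z))
o=onz('side',S([[95,192],[95,127]]),0);o2=onz('side',S([[95,192],[95,127]]),48)
print('top px for vial', proj('top',[o[0],o2[1]]))
print('dropper',onz('top',T([[47,465],[47,440]]),0), 'amber',onz('top',[[229,232]],40))
# drop vicinity in top picture
t=cv2.imread('pics/top0.png'); c=proj('top',[o[0]])[0].astype(int);print(c)
cv2.imwrite('pics/tv.png',cv2.resize(cv2.convertScaleAbs(t[205:275,215:315],alpha=1.5),None,fx=8,fy=8,interpolation=cv2.INTER_CUBIC))
```

```text
corners [[ 710.9 -112.4   87.6    1.3]
 [ 661.8 -272.8   81.7    0.2]
 [ 528.5 -231.    78.2    0. ]
 [ 578.2  -73.6   85.6    2.7]]
[[ 710.1 -112.2   88. ]
 [ 659.9 -271.7   88. ]
 [ 526.6 -229.7   88. ]
 [ 579.   -73.8   88. ]]
[np.float64(136.60193501592846), np.float64(139.72183163443162), np.float64(167.24290627355754), np.float64(164.49682227210113)] [np.float64(-16.344481093466342), np.float64(-17.50823357611731), np.float64(72.52463969575987), np.float64(71.42862418158508)]
well top [[ 521.1 -108.6   36. ]]
lip [[ 493.5  -60.9   66. ]
 [ 471.8 -134.8   66. ]]
clip [[ 516.8 -305.2   55.2    1.1]] [[ 516.5 -304.5   60. ]]
grip top side [[ 553.9 -284.4  110. ]]
vial ray [[498.3 149.    0. ]
 [518.3 248.4   0. ]]
vial ray [[478.9  47.3  48. ]
 [497.5 139.7  48. ]]
top px for vial [[261.4 251.3]
 [262.5 248.9]]
dropper [[481.7  36.7   0. ]
 [496.2  37.2   0. ]] amber [[544.8 235.4  40. ]]
[261 251]
```

View pics/tv.png

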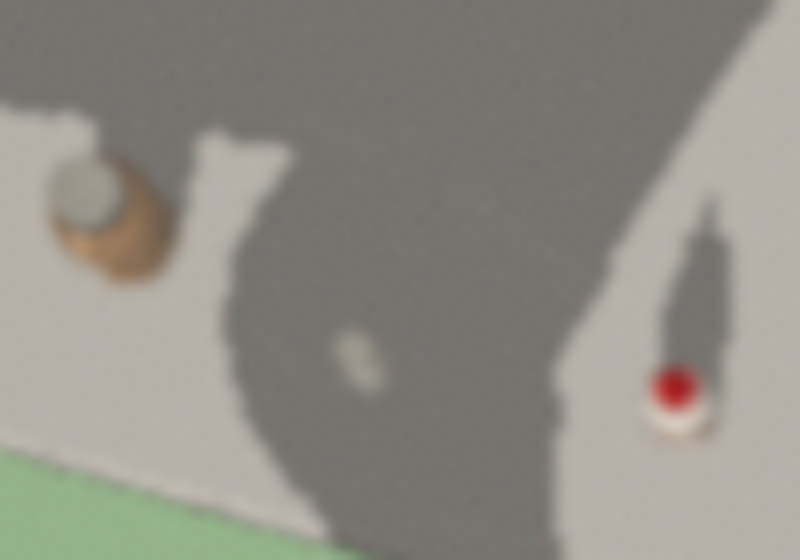

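Top crop: the vial stands in shadow, base near (370,380) and cap near (352,345), i.e. full picture about (261,252) and (258,248). I'm now fitting poses.

```bash
cat > fit.py <<'E'
from h import *
np.set_printoptions(precision=2,suppress=True)
T=lambda p:(np.array(p,float)+.5)/5-.5+[290,165]
Q=onz('top',T([[318,42],[605,135],[530,370],[245,270]]),88)[:,:2]
M=np.array([[55,85],[55,-85],[-85,-85],[-85,85.]])
A=M-M.mean(0);B=Q-Q.mean(0);th=np.arctan2((A[:,0]*B[:,1]-A[:,1]*B[:,0]).sum(),(A*B).sum())
R=np.array([[np.cos(th),-np.sin(th)],[np.sin(th),np.cos(th)]]);O=Q.mean(0)-R@M.mean(0)
toP=lambda p:(np.asarray(p)[...,:2]-O)@R
toW=lambda p:np.asarray(p)@R.T+O
E
python3 - <<'E'
from fit import *
t=cv2.imread('pics/top0.png').astype(float);s=cv2.imread('pics/side0.png').astype(float)
print('yaw',np.degrees(th),O,'res',toW(M)-Q)
g=t[243:258,250:272].mean(2);bg=np.median(g);w=np.clip(g-bg-12,0,None);yy,xx=np.mgrid[243:258,250:272]
print('bg',bg,g.max());ct=[(w*xx).sum()/w.sum(),(w*yy).sum()/w.sum()];print('vial top px',ct)
print((g-bg).astype(int))
g=s[214:238,300:325].mean(2);print(g.astype(int))
print('vial@24',onz('top',[ct],24))
gg=t[232:252,338:362].mean(2);print(gg.astype(int))
for uv,z in(((303,392),36),):
  print('well P',toP(onz('top',T([uv]),z)))
print('clip P',toP(onz('top',T([[658,400],[658,410]]),60)),'lip',toP(onz('top',T([[218,430],[352,472]]),66)))
E
```

```text
yaw -17.577017764773977 [ 633.22 -176.39] res [[ 1.21  0.25]
 [ 0.09 -2.29]
 [-0.12 -2.05]
 [-1.18  4.09]]
bg 76.66666666666667 101.0
vial top px [np.float64(259.4176245210728), np.float64(249.72988505747125)]
[[ 0  0  0  0  0  0  0  0  0  0  0 -2  0  0  0  0  0 -1  0  0  0 -1]
 [ 0  0 -1  0  0  0  0  0  0  0 -1  0  1  0  0  0  0  0  0  0  0 -1]
 [ 0  0  0  0  0  0  0  1  2  2  0  0 -1  0 -1  0 -1 -1  0  0  0  0]
 [ 0 -1  0  0  0 -1  2  6  9  9  6  2  0  0 -1  0  0  0  0  0  0  0]
 [ 0  0  0 -1  0  0  4 11 18 19 15  6  1  0  0  0  0  0  0 -1  0  0]
 [ 0  0  0  0  0  0  7 15 22 22 20 11  4  1  0  0  0  0  0 -1  0  0]
 [ 1  0  0  1  0  1  5 13 20 23 21 13  6  2  1 -1  0  1 -1  0  0 -1]
 [ 1  1  0  0  0  0  2  9 17 22 20 15 10  3  0 -1  0  0  0 -1  0  0]
 [ 0  0  0  0  0  0  0  6 14 22 24 20 14  5  1  0  0  0  0  0  0  0]
 [-1  0  0  0  0  0  1  3  9 17 21 20 14  6  1  0  0  0  0  0  0  0]
 [-1  0  0  0  0  0  0  1  3  9 14 14  9  4  0  0 -1  0  0  0  0  0]
 [ 0  0  0  0  0  0  0  0  0  2  4  5  2  0 -1 -1  0  0  0 -1  0 -1]
 [ 0  0  0  0  0  0  0  0  0 -1  1  0  1 -1  0  0  0 -1  0  0 
[... 4136 characters left out ...]
 97  96  96  96  92  85  75  66  67  75  88 102 109
  109 109 117 123 116  95]
 [ 72  88  97  98  97  97  98  97  97  95  94  90  86  87  90  92  95  98
   97  97 100 102  93  81]
 [ 74  90  95  97  97  97  98  97  98  96  96  96  94  94  95  95  95  96
   95  94  95  90  77  78]
 [ 89  92  92  93  94  95  96  97  97  97  97  97  97  96  96  96  96  95
   96  94  92  81  70  79]
 [116 109 102  97  94  92  93  94  96  96  97  97  97  96  96  96  96  96
   96  95  91  76  68  87]
 [134 130 124 117 110 101  96  93  92  93  94  96  95  96  96  96  96  96
   96  95  89  72  71  94]]
well P [[-127.37   30.8 ]]
clip P [[ -72.57 -157.33]
 [ -77.95 -158.97]] lip [[-168.04   67.94]
 [-166.45   -9.12]]
```

Emit:
jog_arm(rows=[[[-3.8,-3.07,0],[0,0,0],5],[[-7.6,-6.14,0],[0,0,0],5],[[-11.4,-9.21,0],[0,0,0],5],[[-15.2,-12.3,0],[0,0,0],5],[[-19,-15.35,0],[0,0,0],5]], newtons=30)

```text
time_s: 0.6
eef_pos: [349.4, 399.1, 210.1]
tool_rot: [0.174, 0.985, -0.0, -0.0]
contact_force: [0.2, -0.1, 0.3]
width: 50.2
grip_force: 0.0
```

Emit:
jog_arm(rows=[[[-3.8,-3.07,0],[0,0,0],5],[[-7.6,-6.14,0],[0,0,0],5],[[-11.4,-9.21,0],[0,0,0],5],[[-15.2,-12.3,0],[0,0,0],5],[[-19,-15.35,0],[0,0,0],5]])

```text
time_s: 1.1
eef_pos: [475.1, 189.6, 210.3]
tool_rot: [0.175, 0.985, -0.0, -0.0]
contact_force: [1.2, 0.7, -0.0]
width: 50.5
grip_force: 0.0
```

Emit:
jog_arm(rows=[[[-2,-1.5,2],[0,0,0],5],[[-3.75,-3.1,4],[0,0,-2.5],5],[[-3.75,-3.1,7],[0,0,-2.5],5],[[-3.75,-3.1,7],[0,0,-2.5],5],[[-3.75,-3.1,7],[0,0,-2.5],5]])

```text
time_s: 1.6
eef_pos: [498.8, 149.7, 140.3]
tool_rot: [0.153, 0.988, -0.0, -0.001]
contact_force: [-0.2, 0.4, -0.1]
width: 50.2
grip_force: 0.0
```

Run:
```python
from fit import *
a=snap('top','t1.png');b=snap('side','s1.png')
f=lambda c:cv2.resize(cv2.convertScaleAbs(c,alpha=1.4),(400,480),interpolation=cv2.INTER_CUBIC)
cv2.imwrite('pics/v1.png',np.hstack([f(a[205:277,230:290]),f(b[165:249,280:350])])[:,:,::-1])
for z in(24,48): print(onz('side',[[311.3,217.5 if z==48 else 228]],z))
print(proj('side',[[498.3,148.7,z] for z in(0,24,48,140)]),proj('top',[[498.3,148.7,0],[498.3,148.7,48],[498.8,149.7,140]]))
```

```text
[[494.85 128.07  24.  ]]
[[498.44 143.13  48.  ]]
[[311.24 232.83]
 [311.04 224.82]
 [310.84 216.71]
 [310.04 184.6 ]] [[260.52 251.06]
 [258.27 248.35]
 [253.14 242.41]]
```

View pics/v1.png

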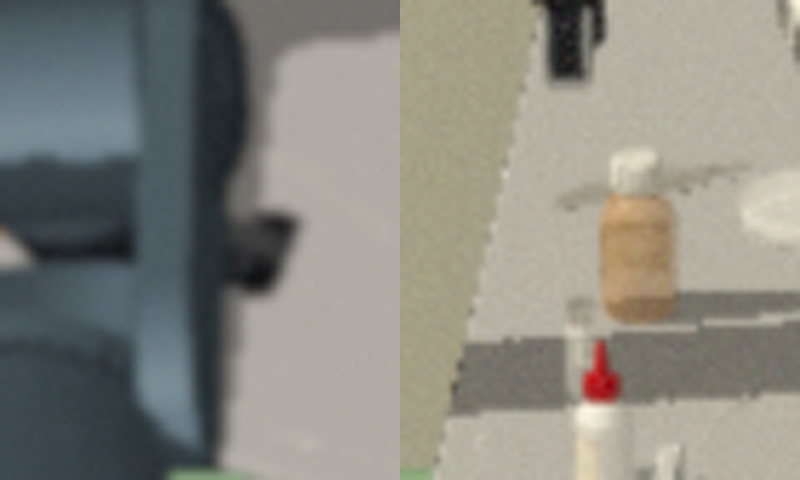

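Side half: the open fingers hang directly above the vial, cap at about (580,310) in the crop. Next I descend and grip the cap end.

Emit:
jog_arm(rows=[[[-0.1,0,4],[0,0,0],5],[[-0.1,0,8],[0,0,0],5],[[-0.1,0,10.5],[0,0,0],5],[[-0.1,0,11.3],[0,0,0],5],[[-0.1,0,11.3],[0,0,0],5]])

```text
time_s: 2.2
eef_pos: [500.4, 149.6, 27.9]
tool_rot: [0.153, 0.988, -0.0, 0.0]
contact_force: [-0.1, -0.1, 0.9]
width: 49.8
grip_force: 0.0
```

Emit:
jog_arm(rows=[[[0,0,0],[0,0,0],3],[[0,0,0],[0,0,0],2],[[0,0,0],[0,0,0],1],[[0,0,0],[0,0,0],1],[[0,0,0],[0,0,0],1]], newtons=25)

```text
time_s: 2.7
eef_pos: [500.5, 149.3, 27.9]
tool_rot: [0.153, 0.988, 0.0, 0.0]
contact_force: [0.8, 0.1, 0.3]
width: 10.2
grip_force: 0.0
```

Emit:
jog_arm(rows=[[[0,0,0],[0,0,0],1],[[0,0,0],[0,0,0],1],[[0,0,0],[0,0,0],1],[[0,0,0],[0,0,0],1],[[0,0,0],[0,0,0],1]])

```text
time_s: 3.2
eef_pos: [500.2, 149.2, 27.4]
tool_rot: [0.153, 0.988, -0.0, -0.0]
contact_force: [-0.4, -0.4, 0.1]
width: 9.8
grip_force: 0.0
```

Run:
```python
from fit import *
b=snap('side','s2.png')
cv2.imwrite('pics/v2.png',cv2.resize(cv2.convertScaleAbs(b[185:245,280:350],alpha=1.4),(700,600),interpolation=cv2.INTER_CUBIC)[:,:,::-1])
print(proj('side',[[500.2,149.2,z] for z in(27,48)]))
```

```text
[[311.67 223.67]
 [311.5  216.57]]
```

View pics/v2.png

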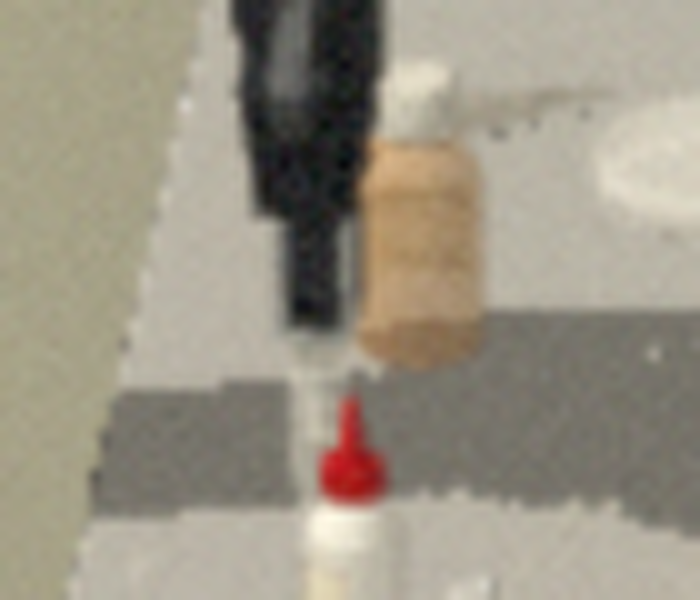

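The fingertips (crop row 325) end right above the still-untouched cap (row 330–370), about 6 px above where the TCP should appear. So the fingers closed above the vial. I'll open, go 18 mm lower and close again.

Emit:
jog_arm(rows=[[[0,0,0],[0,0,0],5],[[0,0,0],[0,0,0],5],[[0,0,0],[0,0,0],5],[[0,0,0],[0,0,0],5],[[0,0,0],[0,0,0],5]])

```text
time_s: 3.75
eef_pos: [500.2, 149.2, 27.5]
tool_rot: [0.153, 0.988, 0.0, -0.0]
contact_force: [-0.2, 0.0, -0.6]
width: 50.0
grip_force: 0.0
```

Emit:
jog_arm(rows=[[[0,0,0.4],[0,0,0],5],[[0,0,0.8],[0,0,0],5],[[0,0,1.2],[0,0,0],5],[[0,0,1.6],[0,0,0],5],[[0,0,1.6],[0,0,0],5]])

```text
time_s: 4.25
eef_pos: [499.6, 149.2, 10.6]
tool_rot: [0.153, 0.988, -0.0, -0.001]
contact_force: [-0.8, 0.1, 0.4]
width: 50.2
grip_force: 0.0
```

Run:
```python
from fit import *
b=snap('side','s3.png');print(status.read_state()['contact_force'],status.read_state()['eef_pos'])
g=b[200:235,303:322].astype(int).mean(2).astype(int);print(g)
```

```text
[ 0.57 -0.19 -0.32] [499.86 149.21  11.  ]
[[ 98  41  24  32  51  50  45  30  14  21  10  26  34  36  71 118 124 118
  115]
 [ 99  42  29  32  47  43  41  35  18  21  20  26  29  40  78 122 123 121
  117]
 [100  47  28  25  36  35  34  24  26  23  21  30  33  32  67 114 118 116
  113]
 [104  46  17  21  24  26  29  21  28  21  23  35  36  39  73 108 108 107
  107]
 [113  55  31  26  26  27  28  24  26  19  24  41  39  57  86  97  94  94
   92]
 [118  62  24  24  25  23  20  24  26  24  24  34  47  75  99 100  97 101
   96]
 [120  58  32  33  30  34  27  25  26  21  19  29  35  62 102 103 103 103
  102]
 [118  62  29  25  42  61  34  27  15  19  21  25  25  56 101 103  98 104
  102]
 [115  65  26  29  60  83  32  21  24  29  24  24  26  55 103 102 106 102
  102]
 [120  76  31  28  52  66  35  20  23  25  22  21  28  55 102 102 101 104
  105]
 [117  75  32  26  21  34  22  29  27  24  22  28  25  52 101 106  97  97
   99]
 [119  63  28  15  24  31  27  32  24  27  23  24  26  53 104 105  99  98
   98]
 [118  69  36  28  21  32  20  29  26  30  24  22  23  51 104 109 108 106
  101]
 [12
[... 1078 characters left out ...]
  97  98  96  95  75  62  76  80  85  80  77
   80]
 [ 80  81  79  82  84  92 108 121 123 112 104  74  57  69  78  81  81  79
   82]
 [ 81  81  81  80  81  88 111 122 131 122 113  77  53  69  77  78  82  81
   82]
 [ 81  78  82  83  83  88 112 121 116 109  99  71  54  62  77  78  81  78
   79]
 [ 79  80  81  80  81  88 115 119 112  86  72  64  51  49  59  71  78  81
   80]
 [ 82  78  82  80  80  86 110 119 110  82  63  61  55  49  56  63  80  81
   81]
 [ 78  81  80  80  81  83 106 115 106  69  58  54  57  43  52  62  78  79
   79]
 [ 82  82  80  81  80  85  98 114 106  75  55  49  51  51  52  58  82  83
   87]
 [ 82  78  82  83  81  83  88 112 113  95  73  66  59  61  66  82  91  95
  104]]
```

Emit:
jog_arm(rows=[[[0,0,0],[0,0,0],3],[[0,0,0],[0,0,0],2],[[0,0,0],[0,0,0],1],[[0,0,0],[0,0,0],1],[[0,0,0],[0,0,0],1]])

```text
time_s: 4.8
eef_pos: [500.5, 149.3, 11.8]
tool_rot: [0.153, 0.988, 0.0, 0.0]
contact_force: [0.3, 0.5, 0.9]
width: 13.6
grip_force: 25.1
```

Emit:
jog_arm(rows=[[[0,0,0],[0,0,0],0.8],[[0,0,0],[0,0,0],0.8],[[0,0,0],[0,0,0],0.8],[[0,0,0],[0,0,0],0.8],[[0,0,0],[0,0,0],0.8]])

```text
time_s: 5.3
eef_pos: [500.5, 149.3, 11.7]
tool_rot: [0.153, 0.988, 0.0, 0.0]
contact_force: [0.6, -0.2, 3.9]
width: 13.9
grip_force: 25.3
```

Emit:
jog_arm(rows=[[[0,0,-3],[0,0,0],0.8],[[0,0,-7],[0,0,0],0.8],[[0,0,-11],[0,0,0],0.8],[[0,0,-11],[0,0,0],0.8],[[0,0,-11],[0,0,0],0.8]])

```text
time_s: 5.8
eef_pos: [500.4, 149.2, 121.8]
tool_rot: [0.153, 0.988, 0.0, 0.001]
contact_force: [0.5, 1.1, -0.8]
width: 13.6
grip_force: 25.1
```

Emit:
jog_arm(rows=[[[-1.2,-3,0],[0,0,0],0.8],[[-2.8,-7,0],[0,0,0],0.8],[[-4.6,-11,0],[0,0,0],0.8],[[-6.4,-15.5,0],[0,0,0],0.8],[[-8.2,-20,0],[0,0,0],0.8]])

```text
time_s: 6.3
eef_pos: [516.1, -67.3, 118.9]
tool_rot: [0.153, 0.988, 0.0, -0.002]
contact_force: [0.5, 0.2, -1.5]
width: 13.4
grip_force: 25.1
```

Emit:
jog_arm(rows=[[[-1,-2.5,0],[0,0,0],0.8],[[-1.7,-4,0],[0,0,0],0.8],[[-1.7,-4,0],[0,0,0],0.8],[[-1.7,-4,0],[0,0,0],0.8],[[-1.7,-4,0],[0,0,0],0.8]])

```text
time_s: 6.8
eef_pos: [521.6, -107.9, 120.8]
tool_rot: [0.152, 0.988, 0.0, -0.001]
contact_force: [-0.1, 0.1, -0.5]
width: 13.5
grip_force: 25.1
```

Run:
```python
from fit import *
a=snap('top','t4.png');b=snap('side','s4.png')
f=lambda c:cv2.resize(cv2.convertScaleAbs(c,alpha=1.3),(400,600),interpolation=cv2.INTER_CUBIC)
cv2.imwrite('pics/v4.png',np.hstack([f(a[180:270,310:370]),f(b[195:300,310:380])])[:,:,::-1])
p=status.read_state()['eef_pos'];print(p)
print(proj('side',[p,[520.5,-108.8,36]]),proj('top',[p]))
```

```text
[ 521.87 -108.12  121.23]
[[342.5  229.58]
 [342.   262.94]] [[351.43 237.12]]
```

View pics/v4.png

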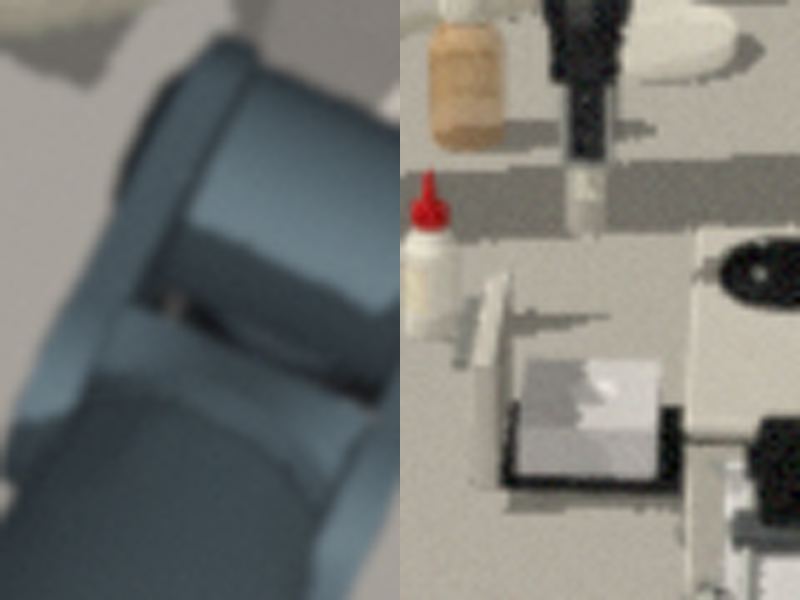

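Side half: the vial hangs upright from the fingertips, bottom at crop (587,235), above the carrier's top face (530–660, 360–435). Now I'm checking for the hole rim in the side view.

Run:
```python
from fit import *
b=cv2.imread('pics/s4.png').mean(2).astype(int)
print('cols 328..358');print('\n'.join(f'{r}: '+' '.join(f'{v:3d}' for v in b[r,328:359]) for r in range(255,281)))
print('\n'.join(f'{r}: '+' '.join(f'{v:3d}' for v in b[r,334:352]) for r in range(218,240)))
w=onz('top',[[350.3,243.3]],36);print(w,proj('side',w), toP(w))
```

```text
cols 328..358
255:  85 102 127 131 129 129 131 130 131 130 131 128 131 131 129 129 130 129 129 130 131 129 132 127 130 127 128 131 129 129 127
256:  81  97 129 129 127 127 129 128 129 125 127 128 129 130 129 130 129 129 128 132 130 131 131 129 129 130 130 127 131 128 128
257:  83 101 127 129 120 120 118 122 124 123 123 124 122 126 126 134 135 135 133 132 134 135 133 134 134 133 133 134 128 126 131
258:  84 101 128 126 110 106 103 105 104 106 101 106 106 108 125 150 152 147 147 149 150 150 150 147 147 150 147 139 129 128 127
259:  85 100 126 123 106 101 103  98 101 101 100  99 101 110 136 152 152 154 153 152 153 153 155 154 153 157 154 145 131 129 129
260:  86  99 127 119 104 102 103 103 102 101 101 100  99 100 119 150 153 154 152 153 153 155 154 155 157 156 156 144 131 131 128
261:  83 100 125 119 101 100 100 102 100 101 101 100  99 107 121 146 157 161 160 158 154 154 154 153 155 155 151 136 127 129 130
262:  85  99 124 114 102 100  97 101  99 100 100 104 108 110 119 134 159 175 173 162 154 150 155 153 154 155 151 133 131 127 130
263:  83  99 125 109 100 101 101 101 102  99  99 104 1
[... 3327 characters left out ...]
85  83  83  86  87
232:  84  86  84  85  91 114 124 118 112 108 103  97  88  81  85  84  84  85
233:  83  83  81  80  89 114 121 116 109 106 102  98  81  83  85  83  83  84
234:  84  82  89  81  91 110 119 116 109 106 101  98  88  83  83  82  86  85
235:  84  87  83  85  89 100 113 116 116 113 104 103  97  97  97  99 100  95
236:  96  96 100  98  94  96 108 117 131 126 109 125 126 125 127 127 127 123
237: 125 127 124 125 128 125 125 127 130 131 124 129 129 130 129 129 129 131
238: 125 129 125 127 129 128 129 130 126 128 128 130 130 131 129 129 127 128
239: 131 127 129 129 128 131 127 130 129 128 130 128 128 127 129 130 132 131
[[ 520.25 -108.86   36.  ]] [[341.9  262.97]] [[-128.09   30.26]]
```

Emit:
jog_arm(rows=[[[-0.13,0.02,2],[0,0,0],0.8],[[-0.13,0.02,4],[0,0,0],0.8],[[-0.13,0.02,6],[0,0,0],0.8],[[-0.13,0.02,6.7],[0,0,0],0.8],[[-0.13,0.02,6.7],[0,0,0],0.8]])

```text
time_s: 7.4
eef_pos: [522.6, -108.7, 53.5]
tool_rot: [0.153, 0.988, 0.0, -0.001]
contact_force: [0.3, -0.3, -0.3]
width: 13.8
grip_force: 25.1
```

Emit:
jog_arm(rows=[[[0,0,0.2],[0,0,0],0.8],[[0,0,0.4],[0,0,0],0.8],[[0,0,0.6],[0,0,0],0.8],[[0,0,0.8],[0,0,0],0.8],[[0,0,0.8],[0,0,0],0.8]])

```text
time_s: 7.9
eef_pos: [523.2, -109.7, 46.4]
tool_rot: [0.153, 0.988, 0.0, -0.0]
contact_force: [-0.7, -0.1, 0.1]
width: 13.7
grip_force: 25.1
```

Emit:
jog_arm(rows=[[[0,0,0.2],[0,0,0],0.8],[[0,0,0.4],[0,0,0],0.8],[[0,0,0.6],[0,0,0],0.8],[[0,0,0.6],[0,0,0],0.8],[[0,0,0.6],[0,0,0],0.8]])

```text
time_s: 8.4
eef_pos: [523.3, -109.7, 40.4]
tool_rot: [0.153, 0.988, -0.0, -0.0]
contact_force: [0.6, -0.4, 0.4]
width: 13.7
grip_force: 25.1
```

Emit:
jog_arm(rows=[[[0,0,0.3],[0,0,0],0.8],[[0,0,0.6],[0,0,0],0.8],[[0,0,0.9],[0,0,0],0.8],[[0,0,1.2],[0,0,0],0.8],[[0,0,1.2],[0,0,0],0.8]])

```text
time_s: 8.9
eef_pos: [522.9, -109.5, 27.9]
tool_rot: [0.153, 0.988, 0.0, -0.001]
contact_force: [-0.4, -0.4, -0.0]
width: 13.6
grip_force: 25.1
```

Run:
```python
from fit import *
b=snap('side','s5.png').mean(2).astype(int)
print('cols 330..356');print('\n'.join(f'{r}: '+' '.join(f'{v:3d}' for v in b[r,330:357]) for r in range(244,278)))
```

```text
cols 330..356
244: 131 130 130 132 132 131 124  60  31  18  20  29  29  30  29  24  24  21  45  96 128 130 130 130 134 132 127
245: 129 128 129 130 130 129 117  50  24  27  33  23  25  28  28  28  27  23  49 100 129 131 129 132 130 130 129
246: 130 132 131 132 131 127 111  53  22  27  19  22  22  25  29  28  22  31  70 122 129 131 131 129 132 128 130
247: 128 130 128 127 130 131 123  83  44  37  27  29  23  21  19  26  26  36  79 125 130 130 130 132 130 129 130
248: 126 131 125 123 130 129 123  93  77  70  35  28  23  24  25  26  39  58  87 126 129 133 128 129 133 130 130
249: 120 117  93  97 119 121 122 116 112  98  56  21  24  21  26  38  61  90  95 126 130 128 129 130 131 130 132
250:  90  86  83  87  89  89  89  90  97  99  57  28  30  26  28  32  65  92  87 126 128 129 131 129 130 133 132
251:  82  82  86  85  88  86  84  86  95  98  50  31  24  27  27  38  69  93  88 126 131 131 129 128 132 127 129
252:  83  85  85  88  97  97  97  98 103  98  58  34  30  26  30  36  69  88  91 125 132 132 130 129 131 130 130
253:  98  97  98 104 124 125 127 126 122 102  54  30  27  25  29  38 
[... 2055 characters left out ...]
30 130 123 114  51  18
272:  78 113 116 117 119 115 117 118 118 116 116 114 114 119 120 125 129 126 127 130 132 131 128 125 114  52  14
273:  76 113 115 115 120 117 118 118 117 116 115 116 116 116 118 121 127 129 128 127 129 129 128 128 113  47  17
274:  77 112 117 118 116 115 117 115 118 114 118 114 117 119 118 119 127 128 128 127 128 132 130 124 113  48  14
275:  79 116 118 114 117 117 116 115 116 115 116 117 116 116 117 119 115 126 129 130 128 131 130 126 111  43   6
276:  77 113 116 116 115 114 115 117 115 118 116 114 115 115 117 116 120 126 127 127 127 126 126 127 110  36  10
277:  70 102 108 105 107 107 108 107 108 107 111 108 108 109 106 108 109 118 121 121 124 124 124 121  95  36  18
```

Side numbers: the vial shows only from row 261 to about 266 between the fingertips and the carrier top, so it's down in the well. Releasing.

Emit:
jog_arm(rows=[[[0,0,0.15],[0,0,0],0.8],[[0,0,0.15],[0,0,0],0.8],[[0,0,0.15],[0,0,0],2.2],[[0,0,0.15],[0,0,0],3.5],[[0,0,0.15],[0,0,0],3.5]])

```text
time_s: 9.45
eef_pos: [523.4, -109.7, 27.1]
tool_rot: [0.153, 0.988, -0.0, 0.0]
contact_force: [0.0, 0.6, 0.2]
width: 35.1
grip_force: 0.0
```

Emit:
jog_arm(rows=[[[0,0,0.15],[0,0,0],3.5],[[0,0,0],[0,0,0],3.5],[[0,0,-3],[0,0,0],3.5],[[0,0,-6],[0,0,0],3.5],[[0,0,-8.5],[0,0,0],3.5]])

```text
time_s: 9.95
eef_pos: [523.6, -109.8, 113.5]
tool_rot: [0.153, 0.988, -0.0, 0.0]
contact_force: [-0.1, -1.3, 0.0]
width: 34.8
grip_force: 0.0
```

Run:
```python
from fit import *
b=snap('side','s6.png').mean(2).astype(int)
print(status.read_state()['eef_pos'])
print('cols 330..356');print('\n'.join(f'{r}: '+' '.join(f'{v:3d}' for v in b[r,330:357]) for r in range(246,272)))
print(proj('side',[[523,-108.5,z] for z in(36,62)]))
```

```text
[ 526.35 -110.88  118.04]
cols 330..356
246: 125 129 130 130 131 128 130 131 131 128 130 131 126 129 127 128 128 128 131 131 128 127 131 130 130 130 129
247: 128 131 128 130 129 129 127 129 131 132 129 131 130 131 128 130 129 129 131 128 127 128 130 128 129 128 130
248: 125 126 122 122 127 129 129 128 128 131 128 127 130 130 130 130 129 129 128 130 129 129 130 129 130 130 129
249: 119 117  94  98 118 122 121 122 119 120 121 122 123 123 125 122 122 129 128 131 131 130 131 132 132 132 129
250:  88  90  82  83  90  92  86  88  92  89  92  90  93 100 102  99 107 127 131 128 129 129 129 129 129 131 131
251:  84  84  83  83  85  84  83  85  88  89  99  96 104 122 126 126 127 128 130 131 131 130 131 129 128 130 128
252:  85  87  83  87  94  94  95  99  96 104 126 129 130 133 133 131 130 128 131 131 130 128 128 129 131 130 131
253:  97  93  99 105 122 129 128 125 130 129 132 142 144 148 145 137 128 130 128 129 128 128 131 131 127 131 131
254: 124 126 127 128 130 130 130 129 129 130 138 159 157 156 156 145 122 130 130 133 129 131 130 129 128 131 128
255: 128 129 131 128 129 132 131 131 128 13
[... 1212 characters left out ...]
 101  99  99 101 102  97  97  97 111 139 149 146 151 149 153 151 153 153 153 153 155 154 147  85  48
267:  50  97  98  99  98  98  99 101  98  97 102 116 149 153 151 152 151 150 150 153 152 154 154 153 146  79  25
268:  60  98  99 101  98 100 100  98  99  97 100 124 150 150 151 153 153 151 151 153 152 152 151 152 142  69  22
269:  69 102 105 105 105 107 103 101 101 102 110 139 148 148 147 148 148 150 148 149 149 151 150 148 132  62  19
270:  76 109 113 114 117 116 115 116 116 112 113 122 129 129 130 134 135 129 137 135 135 134 138 135 121  57  15
271:  77 110 115 116 116 119 116 118 116 116 115 117 118 124 126 129 127 124 129 131 128 129 130 124 112  49  11
[[343.   262.76]
 [343.01 252.83]]
```

The vial stands in the well with its cap top at row 252.5, where 62 mm height is predicted. Next: retreat in front of the drawer, close the fingers, lower, push.

Emit:
jog_arm(rows=[[[2.5,0,0],[0,0,0],0.2],[[5,0,0],[0,0,0],0.2],[[6.9,0,0],[0,0,0],0.2],[[6.9,0,1],[0,0,0],0.2],[[6.9,0,1],[0,0,0],0.2]])

```text
time_s: 10.5
eef_pos: [457.0, -88.5, 100.7]
tool_rot: [0.153, 0.988, 0.0, -0.001]
contact_force: [0.2, 0.3, 0.5]
width: 2.0
grip_force: 0.0
```

Emit:
jog_arm(rows=[[[0,0,2],[0,0,0],0.2],[[0,0,4],[0,0,0],0.2],[[0,0,6],[0,0,0],0.2],[[0,0,6.6],[0,0,0],0.2],[[0,0,6.6],[0,0,0],0.2]])

```text
time_s: 11.0
eef_pos: [457.4, -88.7, 35.1]
tool_rot: [0.153, 0.988, 0.0, -0.001]
contact_force: [0.1, 0.6, 0.2]
width: 1.9
grip_force: 0.0
```

Emit:
jog_arm(rows=[[[-0.6,0,0],[0,0,0],0.2],[[-1.2,0,0],[0,0,0],0.2],[[-1.8,0,0],[0,0,0],0.2],[[-2.4,0,0],[0,0,0],0.2],[[-3,0,0],[0,0,0],0.2]])

```text
time_s: 11.5
eef_pos: [487.2, -98.2, 36.6]
tool_rot: [0.153, 0.988, -0.0, 0.001]
contact_force: [-1.2, 1.6, 1.6]
width: 1.9
grip_force: 0.8
```

Emit:
jog_arm(rows=[[[-0.8,0,0],[0,0,0],0.2],[[-1.6,0,0],[0,0,0],0.2],[[-2.4,0,0],[0,0,0],0.2],[[-3.2,0,0],[0,0,0],0.2],[[-4,0,0],[0,0,0],0.2]])

```text
time_s: 12.0
eef_pos: [525.0, -110.2, 36.0]
tool_rot: [0.153, 0.988, 0.0, -0.0]
contact_force: [-1.6, 1.2, 0.8]
width: 2.4
grip_force: 0.8
```

Emit:
jog_arm(rows=[[[-0.3,0,0],[0,0,0],0.2],[[-0.6,0,0],[0,0,0],0.2],[[-0.9,0,0],[0,0,0],0.2],[[-1.2,0,0],[0,0,0],0.2],[[-1.2,0,0],[0,0,0],0.2]])

```text
time_s: 12.5
eef_pos: [533.8, -113.0, 35.7]
tool_rot: [0.153, 0.988, 0.0, -0.003]
contact_force: [-9.6, 2.4, 7.7]
width: 1.9
grip_force: 4.7
```

Run:
```python
from fit import *
b=snap('side','s7.png');s=status.read_state();print(s['contact_force'],s['eef_pos'],s['torque'])
cv2.imwrite('pics/v7.png',cv2.resize(cv2.convertScaleAbs(b[200:300,310:430],alpha=1.3),(720,600),interpolation=cv2.INTER_CUBIC)[:,:,::-1])
```

```text
[-9.19  2.1   6.93] [ 533.76 -112.96   35.71] [ 0.28  1.36 -0.05]
```

View pics/v7.png

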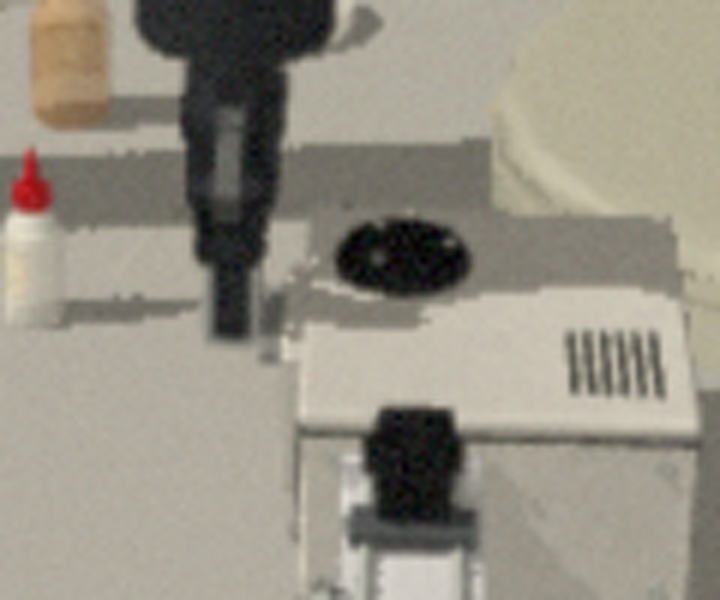

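The drawer is shut: its panel sits against the instrument front near (290,345), with the fingers on the lip and no vial left outside. I'll press 2 mm more, back off, then rise and measure the grip.

Emit:
jog_arm(rows=[[[-0.2,0,0],[0,0,0],0.2],[[-0.25,0,0],[0,0,0],0.2],[[-0.25,0,0],[0,0,0],0.2],[[-0.25,0,0],[0,0,0],0.2],[[-0.25,0,0],[0,0,0],0.2]])

```text
time_s: 13.05
eef_pos: [533.7, -112.9, 35.6]
tool_rot: [0.153, 0.988, 0.001, -0.006]
contact_force: [-18.7, 3.6, 16.8]
width: 1.6
grip_force: 9.4
```

Emit:
jog_arm(rows=[[[1.5,0,0],[0,0,0],0.2],[[3,0,-2],[0,0,0],0.2],[[3,0,-5],[0,0,0],3.6],[[3,0,-8],[0,0,0],3.6],[[3,0,-11],[0,0,0],3.6]])

```text
time_s: 13.55
eef_pos: [509.6, -105.3, 147.2]
tool_rot: [0.153, 0.988, -0.0, 0.001]
contact_force: [0.7, -0.1, 0.4]
width: 36.2
grip_force: 0.0
```

Run:
```python
from fit import *
a=snap('top','t8.png');b=snap('side','s8.png')
s0=cv2.imread('pics/side0.png').mean(2);t0=cv2.imread('pics/top0.png').mean(2)
print(status.read_state()['eef_pos'])
def blob(g,r0,r1,c0,c1,th):
    m=(g[r0:r1,c0:c1]<th).astype(np.uint8);n,l,st,ce=cv2.connectedComponentsWithStats(m);i=1+np.argmax(st[1:,4]);return st[i]+[c0,r0,0,0,0],ce[i]+[c0,r0]
print('side grip',blob(s0,262,292,365,395,45));print('top',blob(t0,218,242,408,422,45))
g=t0.astype(int);print('top cols 404..428');print('\n'.join(f'{r}: '+' '.join(f'{v:3d}' for v in g[r,404:429]) for r in range(218,250)))
g=b.mean(2).astype(int);print('side 358..392');print('\n'.join(f'{r}: '+' '.join(f'{v:3d}' for v in g[r,358:393]) for r in range(264,312)))
c=toW([-45,-127]);print('pred grip',c,'top px',proj('top',[[*c,68.5],[*c,110]]),'side',proj('side',[[*c,68.5],[*c,110]]))
```

```text
[ 512.85 -106.71  151.18]
side grip (array([371, 268,  18,  20, 266]), array([378.8 , 277.62]))
top (array([413, 224,   6,  12,  47]), array([415.32, 228.72]))
top cols 404..428
218:  90  78  76  75  76  75  75  77  75  75  76  76  75  76  76  76  75  76  76  75  76  76  75  75  76
219:  82  77  78  78  77  77  76  75  76  76  75  77  76  76  76  75  76  75  76  76  76  76  76  76  76
220:  72  80  85  84  82  80  80  78  76  76  74  76  76  76  77  77  77  77  76  75  75  76  76  75  74
221:  68  81  86  88  88  87  85  82  79  77  75  76  75  76  76  75  75  77  76  76  75  76  75  76  76
222:  74  81  83  85  86  89  89  88  82  73  68  70  70  69  71  73  74  75  76  75  75  76  76  77  77
223:  90  91  89  87  85  84  85  85  79  64  56  56  53  50  53  60  70  76  77  76  76  76  75  76  75
224: 106 109 109 103  94  88  86  82  71  55  42  37  32  27  32  50  75  87  87  80  78  77  76  76  76
225: 113 118 118 113 108 104  99  90  73  50  33  24  19  16  24  54  89 106 103  97  95  89  82  78  77
226: 117 119 119 119 118 116 113 104  85  59  33  16  14  14  25  59  93 109 109 1
[... 8821 characters left out ...]
45  97  84
308: 127 128 129 120 111 101  90  99 158 156 152 147 139 114 112 130 152 154 152 153 155 153 154 152 150 153 151 140 137 114 118 144 149  99  86
309: 127 128 126 127 118 104  98 102 151 157 157 159 154 155 153 157 158 151 151 150 154 162 161 150 147 152 147 142 144 140 141 141 149  97  80
310: 125 131 128 127 128 119 118 123 148 146 136 132 134 131 130 131 130 129 131 127 129 132 133 131 133 137 136 138 140 141 142 147 148  98  85
311: 130 130 128 129 126 129 126 126 149 146 132 129 130 129 129 127 129 128 127 129 127 128 127 128 129 128 126 129 127 130 129 134 145  94  84
pred grip [ 551.97 -283.87] top px [[414.19 231.3 ]
 [416.78 228.26]] side [[377.4  285.74]
 [377.92 268.01]]
```

Emit:
jog_arm(rows=[[[-2,-3.5,0],[0,0,0],3],[[-4,-7,0],[0,0,0],3],[[-6.5,-11,0],[0,0,0],3],[[-9,-15,0],[0,0,0],3],[[-9.25,-15.6,0],[0,0,0],3]])

```text
time_s: 14.15
eef_pos: [551.0, -286.6, 145.3]
tool_rot: [0.155, 0.988, -0.001, 0.001]
contact_force: [-0.8, 0.6, 0.7]
width: 30.2
grip_force: 0.0
```

Emit:
jog_arm(rows=[[[0,0,0],[0,0,0],3],[[0,0,0],[0,0,0],3],[[0,0,0],[0,0,0],3],[[0,0,0],[0,0,0],3],[[0,0,0],[0,0,0],3]])

```text
time_s: 14.65
eef_pos: [550.6, -281.1, 146.2]
tool_rot: [0.152, 0.988, -0.0, 0.0]
contact_force: [0.3, -0.3, -0.3]
width: 30.2
grip_force: 0.0
```

Run:
```python
from fit import *
p=status.read_state()['eef_pos'];print(p,proj('side',[p]))
a=snap('top','t9.png');b=snap('side','s9.png').mean(2).astype(int)
print('side 364..394');print('\n'.join(f'{r}: '+' '.join(f'{v:3d}' for v in b[r,364:395]) for r in range(236,274,1)))
for z in(55,60,66): 
  q=onz('top',[[421.3,244.8]],z);print(z,q,toP(q),proj('side',q))
print('tri',tri([[421.3,244.8]],[[363.5,297.3]]),toP(tri([[421.3,244.8]],[[363.5,297.3]])))
c=toW([[-72,-127],[-72,-157]]);print(proj('side',[[*k,62] for k in c]))
```

```text
[ 550.6  -281.07  146.15] [[377.31 251.6 ]]
side 364..394
236: 148 148 146 147 143 139 138 135 129 111 101  46  30  29  26  29  29  43  82 102 131 143 146 146 148 145 142 145 145 144 144
237: 144 147 146 144 133 111  86  62  86 103 100  48  26  31  27  32  28  41  82  98 107 138 146 149 149 148 149 147 146 147 147
238: 147 148 146 134  92  48  36  27  55 103  98  42  29  27  27  27  31  44  84  93  71  98 138 149 147 148 145 146 147 147 147
239: 148 147 140 109  44  21  21  32  52 105 102  44  26  23  13  30  26  46  82  95  76  77 103 139 148 148 147 147 146 147 147
240: 145 140 109  55  21  23  19  26  55 103 101  39  26  33  37  33  34  46  84  97 103  98  75 116 144 147 147 148 146 144 146
241: 145 132  70  30  21  28  26  29  66 106 104  45  29  27  41  28  32  47  84  93  60  37  30  75 131 144 141 145 146 145 148
242: 143 115  48  24  28  24  17  40  75 105  97  47  28  33  28  33  26  51  96  90  41  15  16  39  87 130 115 140 145 148 148
243: 144 121  52  32  28  24  27  36  70 100  89  43  26  30  20  24  29  52  93  92  39  21   7  23  64  97 101 121 146 147 148
244: 147 1
[... 3461 characters left out ...]
139 139 139
271:  96  97  99 101 101  98  98  97  64  26  22  20  22  16  13  13  22  20  11  12   6  52 101 109 110 115 112 114 119 116 116
272:  72  70  81  80  78  77  59  60  35  20  20  15  11   6  20  22  16  22  16  19  11  28  61  76  78  78  78  80  94  95  96
273: 120 115 116 112 112 110  71  31  13  18  14   8  19  17  17  14  13  19  12   5  24  12  34  54  73  70  72  74  78  76  78
55 [[ 516.86 -305.65   55.  ]] [[ -71.9  -158.37]] [[363.83 298.84]]
60 [[ 515.98 -304.73   60.  ]] [[ -73.02 -157.76]] [[363.33 296.55]]
66 [[ 514.91 -303.63   66.  ]] [[ -74.36 -157.03]] [[362.72 293.78]]
tri [[ 516.27 -305.04   58.36    0.01]] [[ -72.64 -157.96]]
[[364.26 288.05]
 [363.86 295.52]]
```

Emit:
jog_arm(rows=[[[-0.33,-0.1,2],[0,0,0],3],[[-0.33,-0.1,4],[0,0,0],3],[[-0.33,-0.1,6],[0,0,0],3],[[-0.33,-0.1,7.5],[0,0,0],3],[[-0.33,-0.1,7.5],[0,0,0],3]])

```text
time_s: 15.25
eef_pos: [551.9, -282.7, 68.4]
tool_rot: [0.153, 0.988, 0.001, -0.002]
contact_force: [0.1, -0.2, 0.1]
width: 29.7
grip_force: 0.0
```

Emit:
jog_arm(rows=[[[0,0,0.4],[0,0,0],3],[[0,0,0.7],[0,0,0],3],[[0,0,0.7],[0,0,0],3],[[0,0,0.7],[0,0,0],3],[[0,0,0.7],[0,0,0],3]])

```text
time_s: 15.75
eef_pos: [553.7, -284.1, 64.6]
tool_rot: [0.153, 0.988, -0.0, 0.0]
contact_force: [0.3, -0.0, 1.4]
width: 30.0
grip_force: 0.0
```

Emit:
jog_arm(rows=[[[0,0,0],[0,0,0],2],[[0,0,0],[0,0,0],1],[[0,0,0],[0,0,0],0.6],[[0,0,0],[0,0,0],0.6],[[0,0,0],[0,0,0],0.6]], newtons=60)

```text
time_s: 16.25
eef_pos: [553.6, -283.7, 64.5]
tool_rot: [0.153, 0.988, 0.0, 0.0]
contact_force: [-0.0, 3.6, 5.4]
width: 10.7
grip_force: 60.3
```

Emit:
jog_arm(rows=[[[0,0,0],[0,0,0],0.6],[[0,0,0],[0,0,0],0.6],[[0,0,0],[0,0,0],0.6],[[0,0,0],[0,0,0],0.6],[[0,0,0],[0,0,0],0.6]])

```text
time_s: 16.75
eef_pos: [553.6, -283.9, 64.5]
tool_rot: [0.153, 0.988, 0.0, 0.0]
contact_force: [-0.6, 3.3, 5.8]
width: 10.9
grip_force: 60.3
```

Run:
```python
from fit import *
s=status.read_state();print(s['eef_pos'],s['contact_force'],s['width'],s['grip_force'],toP(s['eef_pos']))
```

```text
[ 553.58 -283.87   64.47] [-0.55  3.28  5.8 ] 10.915326161054834 60.3175163269043 [ -43.47 -126.51]
```

Emit:
jog_arm(rows=[[[0,-0.6,0],[0,0,0],0.6],[[0,-1.2,0],[0,0,0],0.6],[[0,-1.8,0],[0,0,0],0.6],[[0,-2.4,0],[0,0,0],0.6],[[0,-3.0,0],[0,0,0],0.6]])

```text
time_s: 17.25
eef_pos: [544.9, -311.5, 64.5]
tool_rot: [0.153, 0.988, 0.001, 0.0]
contact_force: [1.2, 7.9, 6.7]
width: 10.6
grip_force: 60.5
```

Emit:
jog_arm(rows=[[[0,0,0],[0,0,0],0.6],[[0,0,0],[0,0,0],0.6],[[0,0,0],[0,0,0],0.6],[[0,0,0],[0,0,0],0.6],[[0,0,0],[0,0,0],0.6]])

```text
time_s: 17.75
eef_pos: [544.9, -311.4, 64.4]
tool_rot: [0.153, 0.988, 0.001, 0.0]
contact_force: [1.7, 6.9, 5.9]
width: 10.6
grip_force: 60.4
```

Run:
```python
from fit import *
s=status.read_state();print(s['eef_pos'],s['contact_force'],s['width'],s['grip_force'],toP(s['eef_pos']))
a=snap('top','ta.png');b=snap('side','sa.png')
f=lambda c:cv2.resize(cv2.convertScaleAbs(c,alpha=1.3),(400,600),interpolation=cv2.INTER_CUBIC)
cv2.imwrite('pics/va.png',np.hstack([f(a[216:258,404:432]),f(b[264:318,356:392])])[:,:,::-1])
g=b.mean(2).astype(int);print('side 356..392');print('\n'.join(f'{r}: '+' '.join(f'{v:3d}' for v in g[r,356:393]) for r in range(284,312)))
```

```text
[ 544.9  -311.39   64.42] [1.71 6.85 5.91] 10.58039692501665 60.38541913032532 [ -43.43 -155.37]
side 356..392
284: 135 135 129 111 140 124 123 123 122 126 137 170 163 161 148 119  55  62 100  85  45  23  15  22  24  35  64  93  76  51  85  96 108 105 112 112 115
285: 135 136 129 115 141 129 125 125 124 124 131 161 162 162 147 117  60  76 101  83  37  30  23  31  31  38  55  93  77  49  84  94 105 108 104 113 113
286: 135 133 127 121 147 131 126 124 127 126 129 160 163 163 149 114  57  72  93  67  33  26  28  29  32  37  57  93  77  47  85  94 104 104 103 112 112
287: 134 128 118 119 145 128 126 125 129 123 131 158 161 158 147 115  57  76  99  76  47  38  43  39  41  41  64  91  77  47  85  91 104 107 110 113 114
288: 133 131 115 112 141 125 126 127 126 126 131 159 160 149 142 111  60  71  96  90  76  71  75  70  71  72  78  87  70  44  86  92 105 102 107 113 113
289: 135 132 118 104 145 129 126 124 123 122 130 157 160 147 143 112  57  41  69  93  98  94  87  89  88  89  89  66  38  47  84  94 104 106 109 115 115
290: 133 133 128 118 143 128 127 124 127 124 129 155 152 141 135 103  6
[... 2594 characters left out ...]
 100 112 154 159 160 157 157 157 157 158 155 156 155 154 144 139 106 108 129 150  97  84
308: 133 133 132 133 134 127 114 104  91 106 163 160 157 151 142 124 117 135 158 159 158 158 159 161 159 157 155 155 154 147 145 119 123 150 155 100  85
309: 133 133 133 132 135 129 120 108 101 108 156 162 164 161 161 158 158 162 161 156 156 154 158 166 165 155 153 155 152 148 149 142 148 144 152 102  85
310: 133 133 134 133 133 132 131 123 121 129 153 150 139 137 138 136 137 136 137 138 134 133 136 136 137 132 138 143 143 142 145 146 148 150 155 103  84
311: 134 133 134 131 135 134 133 131 130 132 152 150 137 133 138 133 132 130 133 132 134 129 133 132 134 132 133 133 132 131 133 133 134 139 152 101  86
```

View pics/va.png

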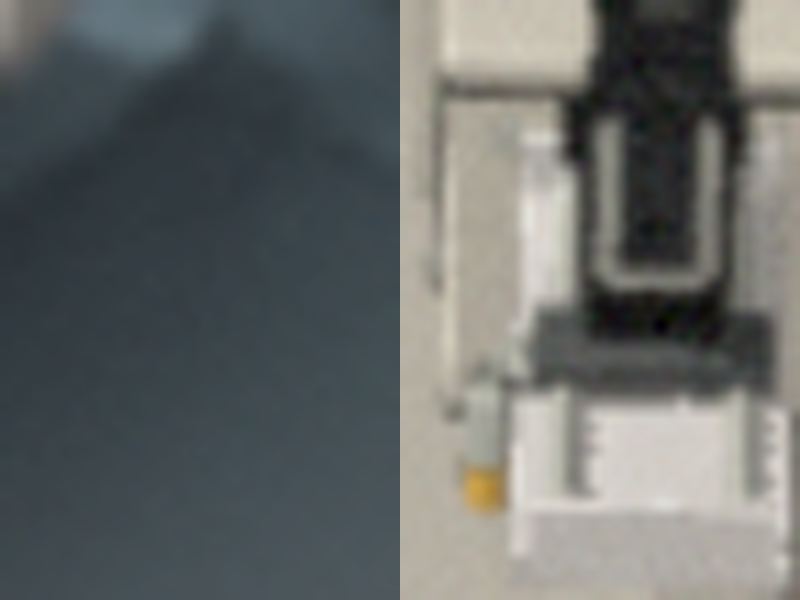

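The side half shows the grip held, the foot's lower edge around rows 305–390 and the steel clip (orange base at (485,490)) with its dark line near (485,372). The foot moved 7.1 px, about 28.5 mm. One numeric cross-check of grip against clip, then the last adjustment.

Run:
```python
from fit import *
r=onz('top',[[419.3,226],[418.4,228],[417.6,230],[416.85,232],[416.5,233]],110);print('grip outer edge P (expect y -133)',toP(r))
print('line',toP(onz('top',[[421.5,245.3]]*2,59)),toP(onz('top',[[421.5,245.3]],62)))
# box right top edge, rows: side y=-85
print('proj/mm side', np.diff(proj('side',[[*toW([-68,-150]),62],[*toW([-68,-160]),62],[*toW([-68,-160]),72]]),axis=0)/10)
for z in(58,60,62,64): print(z,[toP(onz('side',[[363.3,297.2]],z)), toP(onz('side',[[366,293]],z+4))])
```

```text
grip outer edge P (expect y -133) [[ -36.87 -131.61]
 [ -42.91 -130.92]
 [ -48.85 -130.48]
 [ -54.74 -130.17]
 [ -57.66 -130.07]]
line [[ -73.96 -158.82]
 [ -73.96 -158.82]] [[ -74.63 -158.45]]
proj/mm side [[-0.01  0.25]
 [ 0.01 -0.43]]
58 [array([[ -73.06, -157.  ]]), array([[ -67.91, -146.78]])]
60 [array([[ -73.  , -160.31]]), array([[ -67.86, -150.15]])]
62 [array([[ -72.93, -163.63]]), array([[ -67.81, -153.52]])]
64 [array([[ -72.87, -166.95]]), array([[ -67.76, -156.89]])]
```

Emit:
jog_arm(rows=[[[0,-0.15,0],[0,0,0],0.6],[[0,-0.3,0],[0,0,0],0.6],[[0,-0.3,0],[0,0,0],0.6],[[0,-0.3,0],[0,0,0],0.6],[[0,-0.3,0],[0,0,0],0.6]])

```text
time_s: 18.35
eef_pos: [544.1, -314.1, 64.5]
tool_rot: [0.153, 0.988, 0.001, 0.0]
contact_force: [1.1, 7.8, 5.9]
width: 11.0
grip_force: 60.5
```

Emit:
jog_arm(rows=[[[0,0,0],[0,0,0],0.6],[[0,0,0],[0,0,0],0.6],[[0,0,0],[0,0,0],0.6],[[0,0,0],[0,0,0],0.6],[[0,0,0],[0,0,0],0.6]])

```text
time_s: 18.85
eef_pos: [544.1, -314.1, 64.4]
tool_rot: [0.153, 0.988, 0.001, 0.0]
contact_force: [1.7, 6.8, 5.9]
width: 10.7
grip_force: 60.5
```

Run:
```python
from fit import *
s=status.read_state();print(s['eef_pos'],s['contact_force'],s['grip_force'],toP(s['eef_pos']))
ims=[optics.camera('side').astype(float).mean(2) for _ in range(6)]
b=np.mean(ims,0).astype(int)
cv2.imwrite('pics/sb.png',b)
print('side 358..374');print('\n'.join(f'{r}: '+' '.join(f'{v:3d}' for v in b[r,358:375]) for r in range(286,304)))
s0=cv2.imread('pics/side0.png').astype(float).mean(2).astype(int)
print('\n'.join(f'{r}: '+' '.join(f'{v:3d}' for v in s0[r,358:375]) for r in range(278,302)))
```

```text
[ 544.07 -314.09   64.45] [1.7  6.77 5.89] 60.46392202377319 [ -43.41 -158.2 ]
side 358..374
286: 126 120 149 131 127 126 126 125 129 159 161 160 147 116  60  76 101
287: 117 116 145 129 125 125 127 126 129 158 162 157 146 115  56  73 101
288: 116 112 142 128 126 126 127 125 131 158 160 146 144 113  57  70 101
289: 117 107 142 129 126 126 126 124 130 158 158 147 144 111  61  52  93
290: 128 118 143 129 125 125 124 125 131 157 159 147 143 107  60  33  55
291: 133 135 146 130 125 124 124 124 128 156 153 143 135 100  57  25  20
292: 133 137 148 126 125 125 125 123 130 148 119  99  92  76  45  24  14
293: 133 137 150 127 126 126 126 127 139 137  89  70  67  64  45  22  18
294: 133 138 151 128 125 126 126 126 131 117  79  66  67  64  48  31  21
295: 133 138 150 129 125 123 126 125 123  97  71  66  66  68  62  52  39
296: 134 136 144 126 118 108 116 118 119  97  68  67  66  65  66  64  63
297: 133 134 138 122 103  94 107 104 106  99  67  63  61  62  62  63  64
298: 132 130 136 123 107 114 110  76  82  86  63  60  69  60  55  55  56
299: 129 122 128 124 136 136 130  95 103 103  85  84 100  
[... 1476 characters left out ...]
94: 126 129 139 118 116 117 116 117 121 146 150 144 132  99 101 143 154
295: 124 132 142 122 118 116 118 114 123 145 147 145 132 101 104 126 150
296: 124 128 137 120 111  98 108 110 122 145 149 133 128 102 110 147 151
297: 122 127 128 116  95  89  98  98 121 139 147 136 131  98 107 143 154
298: 125 121 127 115 101 109 103  69  83 109 139 139 129  96 104 124 151
299: 122 115 117 115 127 129 120  88 101 113 123 138 131  94 108 141 153
300: 122 110 100  99 117 120 117  95 128 146 145 140 125  97 103 126 150
301: 124 121  93  93 115 119 111  94 131 147 148 140 128  94 108 140 151[ WARN:0@7.207] global loadsave.cpp:1063 imwrite_ Unsupported depth image for selected encoder is fallbacked to CV_8U.
```

Emit:
jog_arm(rows=[[[0,-0.03,0],[0,0,0],0.6],[[0,-0.03,0],[0,0,0],0.6],[[0,-0.03,0],[0,0,0],0.6],[[0,-0.03,0],[0,0,0],0.6],[[0,-0.03,0],[0,0,0],0.6]])

```text
time_s: 19.65
eef_pos: [544.0, -314.3, 64.4]
tool_rot: [0.153, 0.988, 0.001, 0.0]
contact_force: [1.4, 7.7, 6.3]
width: 11.2
grip_force: 60.5
```

```bash
python3 -c "
from cell import workorder;print(workorder.job_done())"
```

```text
the job is handed in; nothing more can be done
None
```

I handed the job in at about 19.7 s: the vial is in the well, the drawer is shut, and the shutter is held at about 31 mm, which I estimate puts the pointer within 1–2 mm of the line; no verdict came back.

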